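# Hold the red bag clip open over the recipe card

## Robot

A 7-joint arm with a two-finger parallel gripper is mounted at the origin on the work surface. World frame = base frame: x ahead of the robot, y to its left, z up, the work surface at z = 0. Lengths are in m, angles in rad, forces in N, time in s.
With the tool pointing down it reaches from about 0.35 to 0.9 m from the base axis. Payload 8.1 kg.
Tool frame: the origin (TCP) lies on the centre line of the jaws, within the pads' length; the fingertips stand 17 mm ahead of it and the grasp point (between the pads) lies 2 mm behind it; z points along the fingers, y is the direction in which the jaws open and shut (so a half turn about z gives the same grasp; the last joint's range is limited). The gripper opens to 92 mm and grips with 3 to 60 N. Pads are 19 mm wide; open, the fingers measure 130 mm over their backs; the gripper's body (75 mm by 190 mm) begins 47 mm behind the grasp point.
Start: joints at [-1.433, 0.434, 0.025, 1.573, -0.012, 1.134, -0.075], TCP at [0.149, 0.607, 0.244] pointing down, gripper open.
Joint ranges: [-2.62, 2.62], [-0.44, 2.09], [-1.27, 1.32], [0.08, 2.57], [-1.32, 4.46], [0.12, 2], [-2.74, 2.74]. Speed limits (rad/s): [2.22, 2.22, 3.01, 3.01, 3.14, 3.14, 3.14].

## Interface

Orientations are given as a rotation vector (axis times angle).
In Python, from cell import arm, imaging, job gives the robot as it stands.
- The arm moves only by the tool jog_arm, never from a script. Its argument "moves" is a list of rows, each an object with "fingers": the closure, from -1 (fully open) to 1 (shut); "xyz": the shift along the tool's x, y, z in cm, a list of three; "angular": the turn, a rotation vector about the tool's x, y, z in rad, a list of three. In form: [{"fingers": fingers, "xyz": [dx, dy, dz], "angular": [ax, ay, az]}, ...]. A call has 1 to 12 rows; each row is the pose to reach, as a shift and turn from the pose commanded when the call began, along the tool's axes at that moment; what a row does not reach only later rows make up. A row lasts 1/8 s, in which the tool goes at most 62.5 mm and 10.7 degrees, less where a joint would pass 70% of its speed; a pose out of reach is approached as far as the arm can. A call with a gripper value outside its range is refused whole. The fingers move at their own pace and stop on an object; "grip_force" is the grip in N (left out, the last holds). Time passes only in rows, so rows that repeat a pose let the fingers close. It gives the time, the measured TCP pose, the force and the opening at its end, in the units of the state.
- arm.observe(): the state, without advancing time (a new reading comes with each control period).
- imaging.get_image(name): name is "side" or "top"; returns the picture (384x512x3 uint8, red, green, blue); there is no depth.
- imaging.camera_params(name): a dict with "fx", "fy", "cx", "cy" (pixels), "rvec" (rotation vector, rad) and "tvec" (3), from world to camera coordinates, as OpenCV has them. Camera axes: x right, y down, z forward; pixel columns grow to the right and rows downward; lengths in m; the calibration is good to about 2 mm. A picture is of the moment at which its call begins. camera_params takes no time and is no camera call.
- job.sign_off(): hands the job in, once; it reports no verdict.
The state is a dict: "clock": time; "joints": joint angles; "dq": joint speeds; "joint_efforts": joint torques, N m; "position": TCP position; "ee_rot": TCP orientation; "force": force on the tool from outside, world axes, zero at the start; "ft_torque": the same for the moment, N m; "width": opening from 0.0 (shut) to 1.0 (fully open).
Only numpy, scipy, OpenCV 4.12 (cv2) and the standard library are available. Lean on these libraries where they do the work, as an engineer would, in place of code of your own. Each camera call takes 0.05 s, during which the arm holds its last target. There are 200 camera calls.

## Task

First put the spare green clip away in the green dish and let go of it. Then take the red clip by its two handles, squeeze it wide open, and bring it down from above over the middle of the recipe card's top edge, so that its gaping jaws straddle the edge with a jaw tip a couple of centimetres down on either side and neither touching the card, ready for me to slip a note in. Finish while still holding it there squeezed wide open; do not push against the card on the way or disturb the other things on the table.

Things in the scene. Friction and masses are not known exactly. Their poses are not given: they have to be found in the camera images.
- red_clip: Red spring bag clip standing on its shut jaws, handles up; 100 mm tall, 48 mm long (y), 60 mm across the handles (x), about 65 g. Origin: under the middle of the shut jaws; z up, y along the hinge pin, x the way the handles are squeezed and the jaws part. Each handle ends in a grip roll (10 mm thick, 40 mm long in y), centres 95 mm above the origin, 25 mm to either side; below them the handles lean inwards.
- green_clip: Green spring bag clip standing on its shut jaws, handles up; 100 mm tall, 48 mm long (y), 60 mm across the handles (x), about 65 g. Origin: under the middle of the shut jaws; z up, y along the hinge pin, x the way the handles are squeezed and the jaws part. Each handle ends in a grip roll (10 mm thick, 40 mm long in y), centres 95 mm above the origin, 25 mm to either side; below them the handles lean inwards.
- red_clip_pivot (a point): Middle of the red clip's pin, 45 mm above its origin. Either clip: squeezing the rolls together, 4 N on each to start, 10 N to open fully, turns both levers alike about the pin and parts the jaws. Fully open the rolls are 24 mm apart over their outsides, 100 mm above the origin; the jaws gape 30 mm, tips 3 mm above the origin. A grip on the rolls carries and opens the clip; let go, it snaps shut.
- green_clip_pivot (a point): Middle of the green clip's hinge pin, 45 mm above the clip's origin.
- red_clip_front_tip (a point): Inner edge of the tip of the red clip's jaw on its -x side, mid-length (at the clip's origin when shut). Each jaw tip ends in a lip 12 mm thick outwards and 10 mm high.
- red_clip_back_tip (a point): The same on the jaw on the red clip's +x side.
- red_clip_front (a joint): How far the red clip's lever with the -x jaw has turned open: 0 shut, 0.34 rad its stop (fully open); the tip gap is about 90 mm times sin of it.
- red_clip_back (a joint): The same for the lever with the +x jaw.
- card: White recipe card with a red band along its top, standing upright in a fixed wooden block (60 x 150 x 22 mm high). It is 3 mm thick (along x), 140 mm wide (along y), its top edge 140 mm above the table. Origin: middle of the block's underside; x is the card's normal.
- card_top (a point): Middle of the card's top edge, 140 mm above the table; axes as card.
- green_dish: Green square open dish, 130 x 130 mm outside, 35 mm high, walls and floor 5 mm thick, fixed to the table. Origin: middle of its underside.
- red_dish: Red dish, the same in size; not needed here.
- tumbler: Bystander: full white glass tumbler, 68 mm wide, 130 mm high, origin under its middle.
- sauce: Bystander: amber bottle with a red cap, 48 mm wide, 140 mm high, origin under its middle.
- bowl: Bystander: blue bowl of chickpeas, 140 mm wide, 62 mm high, origin under its middle.
- glass_box: Bystander: glass dish of yellow fruit, 130 x 190 x 60 mm, origin under its middle.
- plate: Bystander: white plate, 170 mm wide, 18 mm high, origin under its middle.
- spoon: Bystander: steel spoon lying on the table, 170 mm long.
Not all that is in view belongs to the job. Leave any black or blue look-alike of the red_clip alone.

How it is judged:
On the way, in this order (a step that is already met when the one before it is completed fails the run):
1. The green clip lies or stands in the green dish, released (x of green_clip_pivot in the frame of green_dish between -0.06 and 0.06 m and y of green_clip_pivot in the frame of green_dish between -0.06 and 0.06 m and height (world z) of green_clip_pivot below 0.065 m and contact force between green_clip and the fingers below 0.05 N and contact force between green_clip and green_dish above 0.1 N and linear speed of green_clip below 0.03 m/s), for 0.2 s.
2. The red clip is held squeezed open, off the table (contact force between red_clip and the fingers above 1 N and value of joint each of red_clip_front, red_clip_back above 0.2 rad and height (world z) of red_clip above 0.03 m), for 0.2 s.
At the end, for the whole second after the job is handed in: Fingers hold the red clip still, levers 0.2 rad open; jaw tips on opposite sides of the card, 5 mm off mid-plane, 8-35 mm below its top; pin within 30 mm of the edge's middle, 0.25 rad of square; card untouched (0.2 N). Green clip let go, pin within the green dish's walls, under 65 mm (all of step 1 and contact force between red_clip and the fingers above 1 N and value of joint each of red_clip_front, red_clip_back above 0.2 rad and z of red_clip_front_tip in the frame of card_top between -0.035 and -0.008 m and z of red_clip_back_tip in the frame of card_top between -0.035 and -0.008 m and ((x of red_clip_front_tip in the frame of card_top above 0.005 m and x of red_clip_back_tip in the frame of card_top below -0.005 m) or (x of red_clip_back_tip in the frame of card_top above 0.005 m and x of red_clip_front_tip in the frame of card_top below -0.005 m)) and y of red_clip_pivot in the frame of card_top between -0.03 and 0.03 m and angle between the y axis of red_clip and the y axis of card, either way round below 0.25 rad and angle between red_clip's own z axis and vertical below 0.25 rad and contact force between red_clip and card below 0.2 N and linear speed of red_clip below 0.03 m/s); the arm keeps its last pose, push and grip.
It fails at once if A clip pushes against or bites the card or its block (over 3 N) (contact force between any of red_clip, green_clip and card above 3 N).
It fails at once if The robot pushes against the card or its block (over 3 N) (contact force between the arm and card above 3 N).
It fails at once if The robot's fingers push against the card or its block (over 3 N) (contact force between the fingers and card above 3 N).
It fails at once if Another thing on the table is moved by more than 30 mm (distance of any of tumbler, sauce, bowl, glass_box, plate, spoon from where it was at the start of the episode above 0.03 m).
It also fails if it takes over 56 s, if anything falls off the work surface, if the arm or the gripper's body presses on something with over 40 N, if the wrist force passes 120 N, or if a joint passes its speed limit or range.

## Working session

There is one attempt and no reset: what is moved stays moved. The work goes in short steps, Python scripts to look and compute and a tool call to move; the robot and the scene stay as the last step left them, time stands still between calls to the robot, and variables do not carry over. Pictures are saved under pics/ and viewed, about 8 in all and at most 12, crops included, and the job is handed in when it is done.

Besides the shell and the picture viewer there is one more tool, called after "Call:" by a JSON object that holds its "api" and its "payload". jog_arm: Moves the arm, as the interface text tells. Its arguments: {"type":"object","properties":{"moves":{"type":"array"},"grip_force":{"type":"number"}},"required":["moves"]}

```bash
mkdir -p pics
cat > h.py <<'E'
import numpy as np, cv2
from cell import arm, imaging, job
def snap(n,f,crop=None,s=1):
    im=imaging.get_image(n)[:,:,::-1].copy()
    cv2.imwrite('pics/raw_'+f,im)
    if crop: x0,y0,x1,y1=crop; im=im[y0:y1,x0:x1]
    if s!=1: im=cv2.resize(im,None,fx=s,fy=s,interpolation=cv2.INTER_CUBIC)
    cv2.imwrite('pics/'+f,im)
def P(n):
    c=imaging.camera_params(n)
    K=np.array([[c['fx'],0,c['cx']],[0,c['fy'],c['cy']],[0,0,1.]])
    R=cv2.Rodrigues(np.array(c['rvec'],float))[0]
    return K,R,np.array(c['tvec'],float).reshape(3)
def proj(n,X):
    K,R,t=P(n); p=(np.atleast_2d(X)@R.T+t)@K.T; return p[:,:2]/p[:,2:]
def onz(n,uv,z):
    K,R,t=P(n); C=-R.T@t; out=[]
    for u,v in np.atleast_2d(uv):
        d=R.T@np.linalg.inv(K)@[u,v,1]; out.append(C+d*(z-C[2])/d[2])
    return np.array(out)
def tri(uvs,uvt):
    A=[P(n)[0]@np.c_[P(n)[1],P(n)[2]] for n in('side','top')]
    X=cv2.triangulatePoints(A[0],A[1],np.float64(np.atleast_2d(uvs)).T,np.float64(np.atleast_2d(uvt)).T); return (X[:3]/X[3]).T
E
python3 - <<'E'
from h import *
snap('side','s0.png',s=1.5);snap('top','t0.png',s=1.5)
for n in('side','top'):
    K,R,t=P(n);print(n,K[0,0],-R.T@t,R[2])
print(arm.observe())
E
```

```text
side 461.3683489727213 [ 0.25151091 -0.95678475  0.76310099] [ 0.27197918  0.78560258 -0.55574806]
top 457.10999132134236 [ 0.43421244 -0.04426705  1.31986169] [ 0.13985865  0.00187382 -0.99016971]
{'clock': 0.1, 'joints': array([-1.43262048,  0.43513277,  0.02499238,  1.57398384, -0.01159024,
        1.13397309, -0.0750826 ]), 'dq': array([-0.00093143, -0.0025098 ,  0.00120929, -0.00449669, -0.00222632,
       -0.00052151, -0.00036178]), 'joint_efforts': array([ 2.83761146e-03, -6.69127250e+01,  9.87797789e-01, -3.15149331e+01,
       -6.05369057e-02,  3.74920992e-02,  4.52023460e-05]), 'position': array([0.14899782, 0.6065542 , 0.24304502]), 'ee_rot': array([-3.77394996e-01, -3.11881905e+00,  2.12374885e-03]), 'force': array([-0.56450411,  0.42566485,  0.53761728]), 'ft_torque': array([ 0.00819726, -0.05056954, -0.00785471]), 'width': 0.9979909911755444}
```

View pics/s0.png

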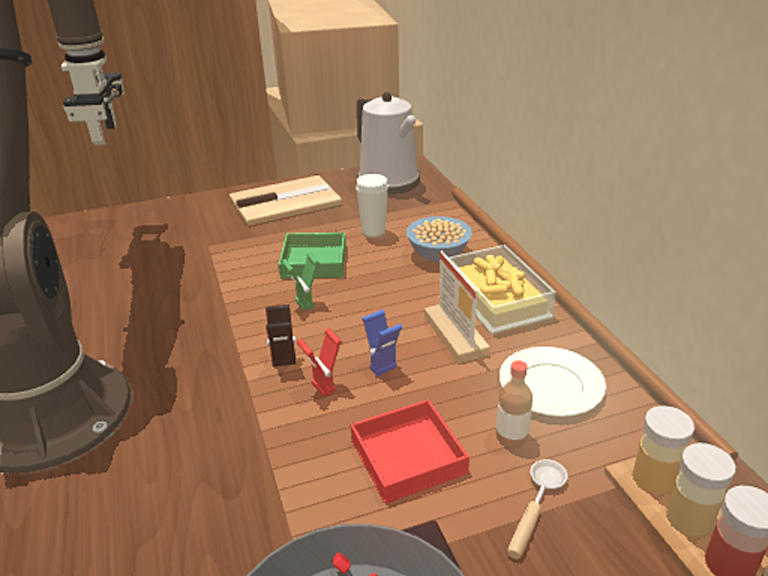

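View pics/t0.png

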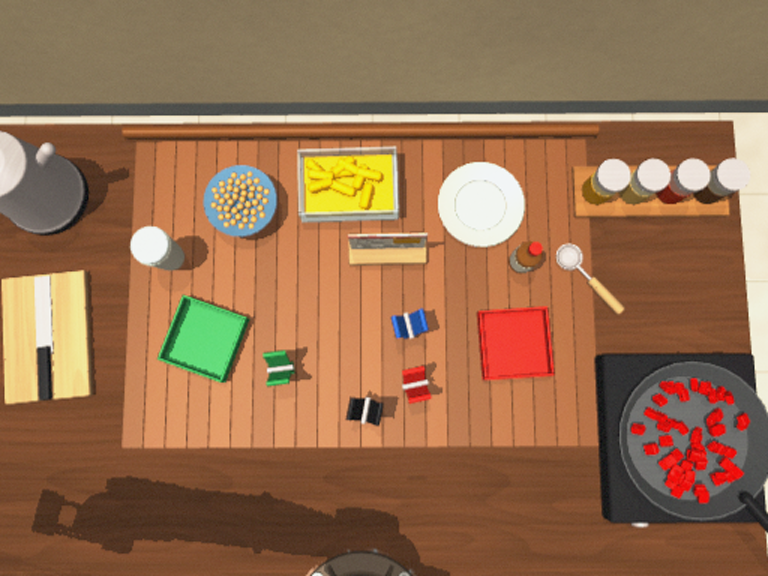

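Run:
```python
import cv2
for f,o,(x0,y0,x1,y1) in (('raw_t0.png','t1.png',(100,145,300,285)),('raw_s0.png','s1.png',(170,145,340,270))):
    im=cv2.imread('pics/'+f)[y0:y1,x0:x1]; cv2.imwrite('pics/'+o,cv2.resize(im,None,fx=4,fy=4,interpolation=cv2.INTER_CUBIC))
```

```text
(no output)
```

View pics/t1.png

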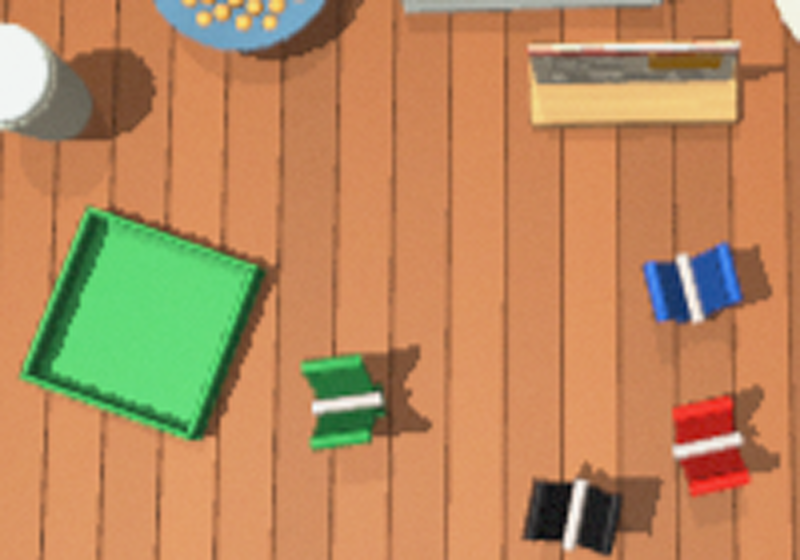

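View pics/s1.png

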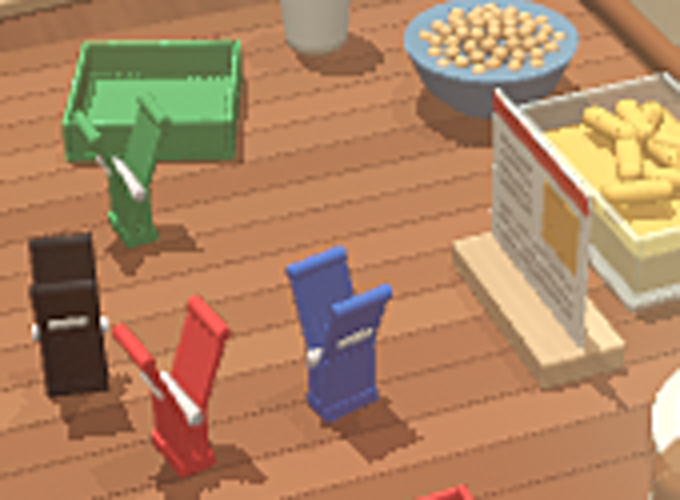

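```bash
cat > fit.py <<'E'
from h import *
from scipy.optimize import least_squares
T=lambda a:np.array(a,float)/4+[100,145]
S=lambda a:np.array(a,float)/4+[170,145]
def pose(p,M):
    c,s=np.cos(p[3]),np.sin(p[3]); return M@np.array([[c,s,0],[-s,c,0],[0,0,1]])+p[:3]
def fit(M,t,s,p0):
    M=np.array(M,float);t=T(t);s=S(s)
    f=lambda p:np.r_[(proj('top',pose(p,M))-t).ravel(),(proj('side',pose(p,M))-s).ravel()]
    r=least_squares(f,p0); return r.x,r.fun.reshape(2,-1,2)
# order: far roll (+x) left(+y), right; near roll left,right; pin left,right
C=[[.025,.02,.095],[.025,-.02,.095],[-.025,.02,.095],[-.025,-.02,.095],[0,.024,.045],[0,-.024,.045]]
np.set_printoptions(precision=4,suppress=True)
if __name__=='__main__':
    d={'green':([[304,368],[361,361],[313,442],[370,434],[313,408],[382,399]],[[142,102],[158,120],[80,118],[98,141],[100,160],[143,195]]),
       'red':([[675,408],[729,401],[689,489],[747,481],[675,452],[743,438]],[[195,303],[224,332],[119,330],[150,368],[147,372],[197,414]])}
    for k,(t,s) in d.items():
        g=onz('top',T([np.mean(t,0)]),.08)[0]; p,r=fit(C,t,s,[g[0],g[1],0,0]); print(k,p,'\n',r.round(1).tolist())
    p,r=fit([[0,.07,.14],[0,-.07,.14]],[[529,46],[740,45]],[[495,92],[590,212]],[.55,0,0,0]); print('card',p,r.round(1).tolist())
    print('dish',onz('top',T([[91,209],[263,266],[197,439],[23,378]]),.035), onz('top',T([[91,209],[263,266],[197,439],[23,378]]),.035).mean(0))
E
python3 fit.py
```

```text
green [ 0.4563  0.1464 -0.0012  0.1644] 
 [[[-0.6, 0.2], [-0.0, -0.5], [-0.1, 0.4], [0.5, -0.1], [0.2, 0.1], [0.0, -0.6]], [[-0.8, -1.1], [1.0, 0.6], [-1.6, -0.4], [-0.6, 0.3], [2.8, 0.9], [-1.3, -0.0]]]
red [ 0.4269 -0.1024 -0.0005  0.2166] 
 [[[-0.5, 1.4], [0.7, -0.1], [0.2, -0.2], [0.5, -1.6], [-0.4, -0.1], [-0.4, -0.5]], [[-1.1, -0.7], [-0.3, 0.5], [-0.7, -0.4], [-0.8, -1.1], [2.7, 0.9], [-0.6, 1.0]]]
card [ 0.6886 -0.053  -0.0092  0.0017] [[[0.0, 0.2], [0.0, 0.1]], [[0.5, 1.4], [-0.2, -1.4]]]
dish [[0.5932 0.332  0.035 ]
 [0.5521 0.2092 0.035 ]
 [0.4316 0.2524 0.035 ]
 [0.4743 0.3753 0.035 ]] [0.5128 0.2922 0.035 ]
```

```bash
cat >> h.py <<'E'
from scipy.spatial.transform import Rotation as Ro
def go(p,yaw):
    "print tool-frame shift (cm) and turn to put TCP at p, tool down, tool y along yaw (mod pi)"
    o=arm.observe(); R=Ro.from_rotvec(o['ee_rot']); cy=R.as_matrix()[:,1]; c=np.arctan2(cy[1],cy[0])
    yaw=c+(yaw-c+np.pi/2)%np.pi-np.pi/2
    y=np.array([np.cos(yaw),np.sin(yaw),0]); z=np.array([0,0,-1.]); W=Ro.from_matrix(np.c_[np.cross(y,z),y,z])
    print('xyz',(R.inv().apply(np.array(p)-o['position'])*100).round(2),'ang',(R.inv()*W).as_rotvec().round(3),'at',o['position'].round(4),'yaw',round(c,3),'q7',o['joints'][6].round(2),'w',o['width'].round(3),'F',o['force'].round(1),'t',o['clock'])
E
python3 -c "
from h import *
go([.4563,.1464,.18],.164)"
```

```text
Traceback (most recent call last):
  File "h.py", line 30, in go
    print('xyz',(R.inv().apply(np.array(p)-o['position'])*100).round(2),'ang',(R.inv()*W).as_rotvec().round(3),'at',o['position'].round(4),'yaw',round(c,3),'q7',o['joints'][6].round(2),'w',o['width'].round(3),'F',o['force'].round(1),'t',o['clock'])
                                                                                                                                                                                             ^^^^^^^^^^^^^^^^
AttributeError: 'float' object has no attribute 'round'
```

```bash
sed -i "s/o\['width'\].round(3)/round(o['width'],3)/" h.py
python3 -c "
from h import *
go([.4563,.1464,.18],.164)"
```

```text
xyz [-40.82 -37.35   6.36] ang [-1.000e-03  1.000e-03  1.166e+00] at [0.149  0.6066 0.243 ] yaw 1.33 q7 -0.08 w 0.998 F [-0.6  0.4  0.5] t 0.1
```

Call:
{"api": "jog_arm", "payload": {"moves": [{"fingers": -1, "xyz": [-40.8, -37.35, 6.3], "angular": [0, 0, 1.166]}, {"fingers": -1, "xyz": [-40.8, -37.35, 6.3], "angular": [0, 0, 1.166]}, {"fingers": -1, "xyz": [-40.8, -37.35, 6.3], "angular": [0, 0, 1.166]}, {"fingers": -1, "xyz": [-40.8, -37.35, 6.3], "angular": [0, 0, 1.166]}, {"fingers": -1, "xyz": [-40.8, -37.35, 6.3], "angular": [0, 0, 1.166]}, {"fingers": -1, "xyz": [-40.8, -37.35, 6.3], "angular": [0, 0, 1.166]}, {"fingers": -1, "xyz": [-40.8, -37.35, 6.3], "angular": [0, 0, 1.166]}, {"fingers": -1, "xyz": [-40.8, -37.35, 6.3], "angular": [0, 0, 1.166]}, {"fingers": -1, "xyz": [-40.8, -37.35, 6.3], "angular": [0, 0, 1.166]}, {"fingers": -1, "xyz": [-40.8, -37.35, 6.3], "angular": [0, 0, 1.166]}, {"fingers": -1, "xyz": [-40.8, -37.35, 6.3], "angular": [0, 0, 1.166]}, {"fingers": -1, "xyz": [-40.8, -37.35, 6.3], "angular": [0, 0, 1.166]}]}}

```text
clock: 1.6
position: [0.4555, 0.1483, 0.1807]
ee_rot: [-2.029, -2.398, 0.0]
force: [-0.0, -0.1, -0.6]
width: 0.996
```

```bash
python3 -c "
from h import *
go([.4563,.1464,.093],.164)"
```

```text
xyz [-0.21  0.05  8.77] ang [-0.    -0.     0.002] at [0.4555 0.1483 0.1807] yaw 0.166 q7 -0.08 w 0.996 F [-0.  -0.1 -0.6] t 1.6
```

Call:
{"api": "jog_arm", "payload": {"moves": [{"fingers": -1, "xyz": [-0.1, 0, 3], "angular": [0, 0, 0]}, {"fingers": -1, "xyz": [-0.1, 0, 6], "angular": [0, 0, 0]}, {"fingers": -1, "xyz": [-0.1, 0, 8.7], "angular": [0, 0, 0]}, {"fingers": -1, "xyz": [-0.1, 0, 8.7], "angular": [0, 0, 0]}, {"fingers": 1, "xyz": [-0.1, 0, 8.7], "angular": [0, 0, 0]}, {"fingers": 1, "xyz": [-0.1, 0, 8.7], "angular": [0, 0, 0]}, {"fingers": 1, "xyz": [-0.1, 0, 8.7], "angular": [0, 0, 0]}, {"fingers": 1, "xyz": [-0.1, 0, 8.7], "angular": [0, 0, 0]}, {"fingers": 1, "xyz": [-0.1, 0, 8.7], "angular": [0, 0, 0]}, {"fingers": 1, "xyz": [-0.1, 0, 8.7], "angular": [0, 0, 0]}], "grip_force": 10}}

```text
clock: 2.85
position: [0.4577, 0.1463, 0.0949]
ee_rot: [2.032, 2.395, 0.004]
force: [-0.6, -0.1, 11.0]
width: 0.614
```

```bash
python3 -c "
from h import *
go([.513,.292,.2],.164)"
```

```text
xyz [ 13.48   7.86 -10.48] ang [ 0.003 -0.001 -0.   ] at [0.4577 0.1463 0.0949] yaw 0.164 q7 0.01 w 0.614 F [-0.6 -0.1 11. ] t 2.85
```

Call:
{"api": "jog_arm", "payload": {"moves": [{"fingers": 1, "xyz": [0, 0, -0.2], "angular": [0, 0, 0]}, {"fingers": 1, "xyz": [0, 0, -0.2], "angular": [0, 0, 0]}, {"fingers": 1, "xyz": [0, 0, -0.2], "angular": [0, 0, 0]}, {"fingers": 1, "xyz": [0, 0, -0.2], "angular": [0, 0, 0]}], "grip_force": 14}}

```text
clock: 3.35
position: [0.4584, 0.1464, 0.0972]
ee_rot: [2.032, 2.394, 0.006]
force: [0.0, -1.0, 13.6]
width: 0.25
```

```bash
python3 -c "
from h import *
go([.513,.292,.2],.164)
snap('side','s2.png',(150,100,300,240),4)"
```

```text
xyz [ 13.49   7.8  -10.23] ang [ 0.004 -0.001 -0.001] at [0.4584 0.1464 0.0972] yaw 0.163 q7 0.01 w 0.25 F [ 0.  -1.  13.6] t 3.35
```

View pics/s2.png

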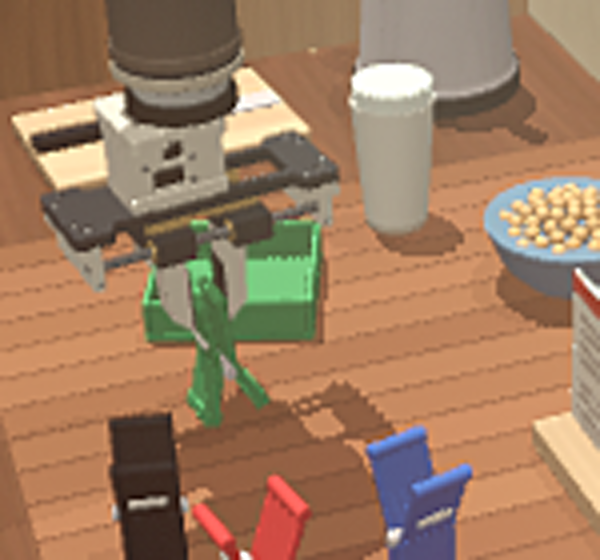

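Call:
{"api": "jog_arm", "payload": {"moves": [{"fingers": 1, "xyz": [0, 0, -5], "angular": [0, 0, 0]}, {"fingers": 1, "xyz": [0, 0, -8], "angular": [0, 0, 0]}, {"fingers": 1, "xyz": [4, 2.3, -8], "angular": [0, 0, 0]}, {"fingers": 1, "xyz": [8, 4.6, -8], "angular": [0, 0, 0]}, {"fingers": 1, "xyz": [12, 7, -8], "angular": [0, 0, 0]}, {"fingers": 1, "xyz": [13.5, 7.8, -8], "angular": [0, 0, 0]}, {"fingers": 1, "xyz": [13.5, 7.8, -8], "angular": [0, 0, 0]}, {"fingers": 1, "xyz": [13.5, 7.8, -8], "angular": [0, 0, 0]}]}}

```text
clock: 4.4
position: [0.511, 0.2899, 0.1757]
ee_rot: [2.034, 2.394, -0.002]
force: [1.0, -0.2, -0.1]
width: 0.249
```

```bash
python3 -c "
from h import *
go([.513,.292,.108],.164)
snap('side','s3.png',(150,60,300,200),4)"
```

```text
xyz [0.18 0.23 6.77] ang [-0.001  0.001 -0.002] at [0.511  0.2899 0.1757] yaw 0.162 q7 -0.23 w 0.249 F [ 1.  -0.2 -0.1] t 4.4
```

View pics/s3.png

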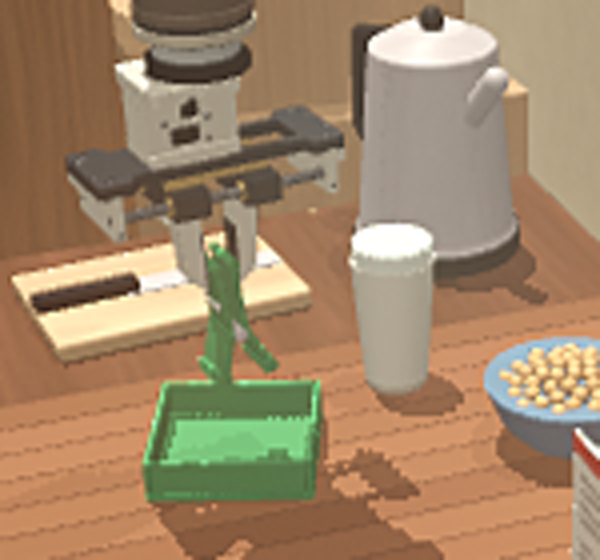

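Call:
{"api": "jog_arm", "payload": {"moves": [{"fingers": 1, "xyz": [0.1, 0.2, 3.5], "angular": [0, 0, 0]}, {"fingers": 1, "xyz": [0.1, 0.2, 5.5], "angular": [0, 0, 0]}, {"fingers": 1, "xyz": [0.1, 0.2, 6.8], "angular": [0, 0, 0]}, {"fingers": 1, "xyz": [0.1, 0.2, 6.9], "angular": [0, 0, 0]}, {"fingers": 1, "xyz": [0.1, 0.2, 6.9], "angular": [0, 0, 0]}]}}

```text
clock: 5.08
position: [0.5136, 0.2931, 0.1075]
ee_rot: [2.032, 2.395, 0.002]
force: [-0.6, -0.8, -0.1]
width: 0.249
```

```bash
python3 -c "
from h import *
go([.513,.292,.108],.164)"
```

```text
xyz [-0.1  -0.07 -0.05] ang [ 0.001 -0.    -0.001] at [0.5136 0.2931 0.1075] yaw 0.163 q7 -0.19 w 0.249 F [-0.6 -0.8 -0.1] t 5.075
```

Call:
{"api": "jog_arm", "payload": {"moves": [{"fingers": 1, "xyz": [0, 0, 0.3], "angular": [0, 0, 0]}, {"fingers": 1, "xyz": [0, 0, 0.5], "angular": [0, 0, 0]}, {"fingers": 1, "xyz": [0, 0, 0.5], "angular": [0, 0, 0]}]}}

```text
clock: 5.45
position: [0.5138, 0.2935, 0.1025]
ee_rot: [2.032, 2.395, 0.003]
force: [-0.4, -1.2, 5.0]
width: 0.248
```

In contact with the dish floor; release and rise.

Call:
{"api": "jog_arm", "payload": {"moves": [{"fingers": -1, "xyz": [0, 0, 0], "angular": [0, 0, 0]}, {"fingers": -1, "xyz": [0, 0, 0], "angular": [0, 0, 0]}, {"fingers": -1, "xyz": [0, 0, 0], "angular": [0, 0, 0]}, {"fingers": -1, "xyz": [0, 0, 0], "angular": [0, 0, 0]}, {"fingers": -1, "xyz": [0, 0, 0], "angular": [0, 0, 0]}, {"fingers": -1, "xyz": [0, 0, 0], "angular": [0, 0, 0]}, {"fingers": -1, "xyz": [0, 0, -4], "angular": [0, 0, 0]}, {"fingers": -1, "xyz": [0, 0, -9], "angular": [0, 0, 0]}, {"fingers": -1, "xyz": [0, 0, -9], "angular": [0, 0, 0]}, {"fingers": -1, "xyz": [0, 0, -9], "angular": [0, 0, 0]}, {"fingers": -1, "xyz": [0, 0, -9], "angular": [0, 0, 0]}]}}

```text
clock: 6.82
position: [0.5123, 0.2929, 0.1905]
ee_rot: [-2.032, -2.395, 0.003]
force: [0.3, -0.4, -0.8]
width: 0.995
```

```bash
python3 -c "
from h import *
go([.4269,-.1024,.19],.2166)
a=None
snap('side','s4.png',(170,100,340,260),4); snap('top','t4.png')"
```

```text
xyz [-37.6  -14.88   0.11] ang [-0.002  0.001 -0.053] at [0.5123 0.2929 0.1905] yaw 0.164 q7 -0.24 w 0.995 F [ 0.3 -0.4 -0.8] t 6.825
```

View pics/s4.png

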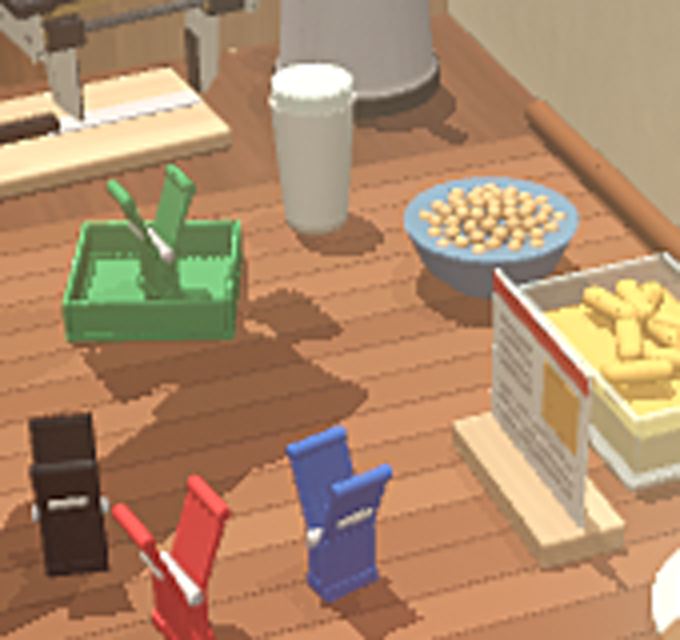

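Call:
{"api": "jog_arm", "payload": {"moves": [{"fingers": -1, "xyz": [-37.6, -14.9, 0.1], "angular": [0, 0, -0.053]}, {"fingers": -1, "xyz": [-37.6, -14.9, 0.1], "angular": [0, 0, -0.053]}, {"fingers": -1, "xyz": [-37.6, -14.9, 0.1], "angular": [0, 0, -0.053]}, {"fingers": -1, "xyz": [-37.6, -14.9, 0.1], "angular": [0, 0, -0.053]}, {"fingers": -1, "xyz": [-37.6, -14.9, 0.1], "angular": [0, 0, -0.053]}, {"fingers": -1, "xyz": [-37.6, -14.9, 0.1], "angular": [0, 0, -0.053]}, {"fingers": -1, "xyz": [-37.6, -14.9, 0.1], "angular": [0, 0, -0.053]}, {"fingers": -1, "xyz": [-37.6, -14.9, 0.1], "angular": [0, 0, -0.053]}, {"fingers": -1, "xyz": [-37.6, -14.9, 0.1], "angular": [0, 0, -0.053]}, {"fingers": -1, "xyz": [-37.6, -14.9, 0.1], "angular": [0, 0, -0.053]}]}}

```text
clock: 8.18
position: [0.4277, -0.1009, 0.1905]
ee_rot: [-1.965, -2.451, 0.0]
force: [0.2, 0.3, 0.7]
width: 0.999
```

```bash
python3 -c "
from fit import *
go([.4269,-.1024,.094],.2166)
p,r=fit([[0,.07,.14],[0,-.07,.14]],[[529,46],[740,45]],[[497,90],[592,203]],[.55,0,0,0]); print('card',p,r.round(1).tolist())
print(onz('top',T([[529,46],[740,45]]),.14),onz('side',S([[497,90],[592,203]]),.14))"
```

```text
xyz [-0.13 -0.11  9.65] ang [-0.    -0.     0.003] at [ 0.4277 -0.1009  0.1905] yaw 0.219 q7 0.51 w 0.999 F [0.2 0.3 0.7] t 8.175
card [ 0.6888 -0.0532 -0.0051  0.0049] [[[0.0, -0.1], [0.2, -0.4]], [[0.0, 0.7], [-0.5, -0.5]]]
[[ 0.687   0.0166  0.14  ]
 [ 0.687  -0.1223  0.14  ]] [[ 0.6862  0.0121  0.14  ]
 [ 0.6856 -0.1325  0.14  ]]
```

Call:
{"api": "jog_arm", "payload": {"moves": [{"fingers": -1, "xyz": [-0.1, -0.1, 3.5], "angular": [0, 0, 0]}, {"fingers": -1, "xyz": [-0.1, -0.1, 7], "angular": [0, 0, 0]}, {"fingers": -1, "xyz": [-0.1, -0.1, 9.5], "angular": [0, 0, 0]}, {"fingers": -1, "xyz": [-0.1, -0.1, 9.5], "angular": [0, 0, 0]}, {"fingers": 1, "xyz": [-0.1, -0.1, 9.5], "angular": [0, 0, 0]}, {"fingers": 1, "xyz": [-0.1, -0.1, 9.5], "angular": [0, 0, 0]}, {"fingers": 1, "xyz": [-0.1, -0.1, 9.5], "angular": [0, 0, 0]}, {"fingers": 1, "xyz": [-0.1, -0.1, 9.5], "angular": [0, 0, 0]}, {"fingers": 1, "xyz": [-0.1, -0.1, 9.5], "angular": [0, 0, 0]}, {"fingers": 1, "xyz": [-0.1, -0.1, 9.5], "angular": [0, 0, 0]}, {"fingers": 1, "xyz": [-0.1, -0.1, 9.5], "angular": [0, 0, 0]}], "grip_force": 6}}

```text
clock: 9.55
position: [0.4271, -0.1033, 0.0962]
ee_rot: [1.968, 2.448, 0.001]
force: [-0.7, 0.5, 7.0]
width: 0.644
```

Call:
{"api": "jog_arm", "payload": {"moves": [{"fingers": 1, "xyz": [0, 0, -0.3], "angular": [0, 0, 0]}, {"fingers": 1, "xyz": [0, 0, -0.8], "angular": [0, 0, 0]}, {"fingers": 1, "xyz": [0, 0, -1.8], "angular": [0, 0, 0]}, {"fingers": 1, "xyz": [0, 0, -2.5], "angular": [0, 0, 0]}, {"fingers": 1, "xyz": [0, 0, -2.5], "angular": [0, 0, 0]}]}}

```text
clock: 10.18
position: [0.4272, -0.1032, 0.1214]
ee_rot: [1.967, 2.448, 0.002]
force: [1.2, -1.3, 0.2]
width: 0.517
```

```bash
python3 -c "
from h import *
go([.4269,-.1024,.094],.2166)
snap('side','s5.png',(150,120,300,270),4)"
```

```text
xyz [ 0.09 -0.01  2.74] ang [0.001 0.    0.001] at [ 0.4272 -0.1032  0.1214] yaw 0.217 q7 0.62 w 0.517 F [ 1.2 -1.3  0.2] t 10.175
```

View pics/s5.png

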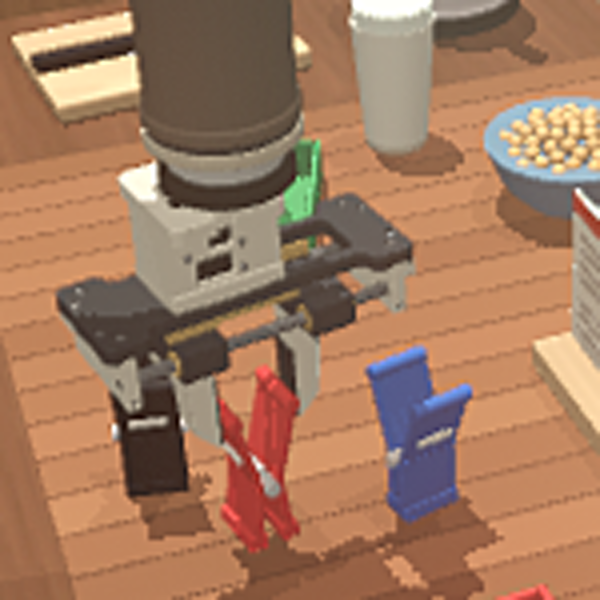

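Call:
{"api": "jog_arm", "payload": {"moves": [{"fingers": 1, "xyz": [0, 0, -0.5], "angular": [0, 0, 0]}, {"fingers": 1, "xyz": [0, 0, -1], "angular": [0, 0, 0]}, {"fingers": 1, "xyz": [0, 0, -3], "angular": [0, 0, 0]}, {"fingers": 1, "xyz": [0, 0, -6], "angular": [0, 0, 0]}, {"fingers": 1, "xyz": [0, 0, -10], "angular": [0, 0, 0]}, {"fingers": 1, "xyz": [0, 0, -14], "angular": [0, 0, 0]}, {"fingers": 1, "xyz": [0, 0, -17.5], "angular": [0, 0, 0]}, {"fingers": 1, "xyz": [0, 0, -17.5], "angular": [0, 0, 0]}, {"fingers": 1, "xyz": [0, 0, -17.5], "angular": [0, 0, 0]}], "grip_force": 16}}

```text
clock: 11.35
position: [0.4263, -0.1032, 0.2952]
ee_rot: [-1.967, -2.448, 0.0]
force: [0.2, 0.1, -1.4]
width: 0.249
```

```bash
python3 -c "
from h import *
go([.687,-.053,.295],.003)"
```

```text
xyz [-7.100e-01  2.654e+01  1.000e-02] ang [-0.    -0.     0.214] at [ 0.4263 -0.1032  0.2952] yaw 0.217 q7 0.4 w 0.249 F [ 0.2  0.1 -1.4] t 11.35
```

Call:
{"api": "jog_arm", "payload": {"moves": [{"fingers": 1, "xyz": [-0.1, 4, 0], "angular": [0, 0, 0.04]}, {"fingers": 1, "xyz": [-0.2, 8, 0], "angular": [0, 0, 0.08]}, {"fingers": 1, "xyz": [-0.3, 12, 0], "angular": [0, 0, 0.12]}, {"fingers": 1, "xyz": [-0.4, 16, 0], "angular": [0, 0, 0.16]}, {"fingers": 1, "xyz": [-0.5, 20, 0], "angular": [0, 0, 0.2]}, {"fingers": 1, "xyz": [-0.6, 24, 0], "angular": [0, 0, 0.214]}, {"fingers": 1, "xyz": [-0.7, 26.5, 0], "angular": [0, 0, 0.214]}, {"fingers": 1, "xyz": [-0.7, 26.5, 0], "angular": [0, 0, 0.214]}, {"fingers": 1, "xyz": [-0.7, 26.5, 0], "angular": [0, 0, 0.214]}, {"fingers": 1, "xyz": [-0.7, 26.5, 0], "angular": [0, 0, 0.214]}]}}

```text
clock: 12.6
position: [0.6861, -0.0536, 0.2956]
ee_rot: [-2.219, -2.223, 0.0]
force: [0.7, 0.3, -0.5]
width: 0.247
```

```bash
python3 -c "
from h import *
go([.687,-.053,.295],.003)
print(proj('side',[[.687,-.053,.22],[.687,-.053,.14]]))
snap('side','s6.png',(230,60,360,190),6)"
```

```text
xyz [0.06 0.09 0.06] ang [-0.001 -0.    -0.001] at [ 0.6861 -0.0536  0.2956] yaw 0.002 q7 0.26 w 0.247 F [ 0.7  0.3 -0.5] t 12.6
[[305.81701641 151.7242545 ]
 [304.75029487 179.46227428]]
```

View pics/s6.png

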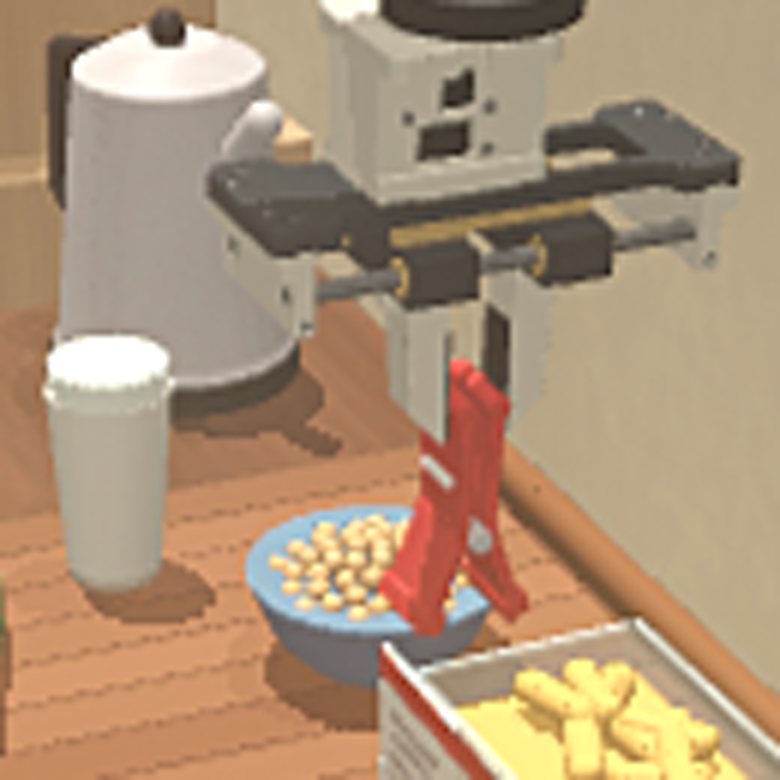

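```bash
cat > f2.py <<'E'
from fit import *
def clipfit(obs,M,y0=-.0536,x0=.686,z0=.2):
    M=np.array(M,float)
    def X(p):
        c,s=np.cos(p[2]),np.sin(p[2]); q=M-[0,0,.045]
        return np.c_[c*q[:,0]+s*q[:,2]+p[0],q[:,1]+y0,-s*q[:,0]+c*q[:,2]+.045+p[1]]
    r=least_squares(lambda p:(proj('side',X(p))-obs).ravel(),[x0,z0,0])
    return r.x,r.fun.reshape(-1,2)
y=-.024
M=[[0,y,.045],[.0263,y,.0066],[.015,y,.0026],[-.015,y,.0026],[-.0263,y,.0066]]
if __name__=='__main__':
    obs=np.array([[480,538],[525,605],[513,619],[440,632],[412,628]])/6+[230,60]
    print(*clipfit(obs,M))
    T_=imaging.camera_params
    snap('top','t6.png',(215,120,305,190),8)
E
python3 f2.py
```

```text
[0.6852 0.1953 0.0146] [[-0.2712 -0.7494]
 [ 1.2009  0.2553]
 [-1.0858  0.158 ]
 [-0.1427  0.1595]
 [ 0.3173  0.2122]]
```

View pics/t6.png

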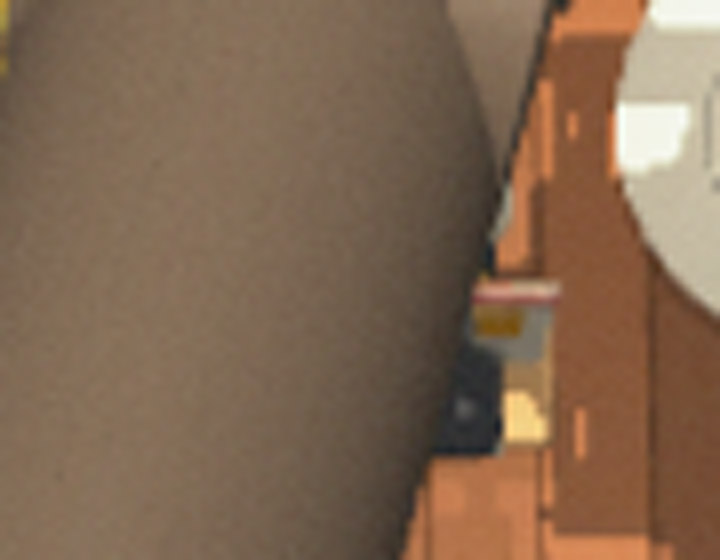

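Call:
{"api": "jog_arm", "payload": {"moves": [{"fingers": 1, "xyz": [0.05, 0.1, 2], "angular": [0, 0, 0]}, {"fingers": 1, "xyz": [0.05, 0.1, 4], "angular": [0, 0, 0]}, {"fingers": 1, "xyz": [0.05, 0.1, 5], "angular": [0, 0, 0]}, {"fingers": 1, "xyz": [0.05, 0.1, 5.8], "angular": [0, 0, 0]}, {"fingers": 1, "xyz": [0.05, 0.1, 6.6], "angular": [0, 0, 0]}, {"fingers": 1, "xyz": [0.05, 0.1, 7.2], "angular": [0, 0, 0]}, {"fingers": 1, "xyz": [0.05, 0.1, 7.7], "angular": [0, 0, 0]}, {"fingers": 1, "xyz": [0.05, 0.1, 7.7], "angular": [0, 0, 0]}, {"fingers": 1, "xyz": [0.05, 0.1, 7.7], "angular": [0, 0, 0]}, {"fingers": 1, "xyz": [0.05, 0.1, 7.7], "angular": [0, 0, 0]}]}}

```text
clock: 13.95
position: [0.6881, -0.0527, 0.2191]
ee_rot: [2.218, 2.224, 0.001]
force: [-0.2, 0.5, -0.9]
width: 0.247
```

```bash
python3 -c "
from h import *
go([.687,-.053,.218],.003)
snap('side','s7.png',(255,85,355,185),6)"
```

```text
xyz [-0.03 -0.11  0.11] ang [ 0.001 -0.    -0.   ] at [ 0.6881 -0.0527  0.2191] yaw 0.003 q7 0.29 w 0.247 F [-0.2  0.5 -0.9] t 13.95
```

View pics/s7.png

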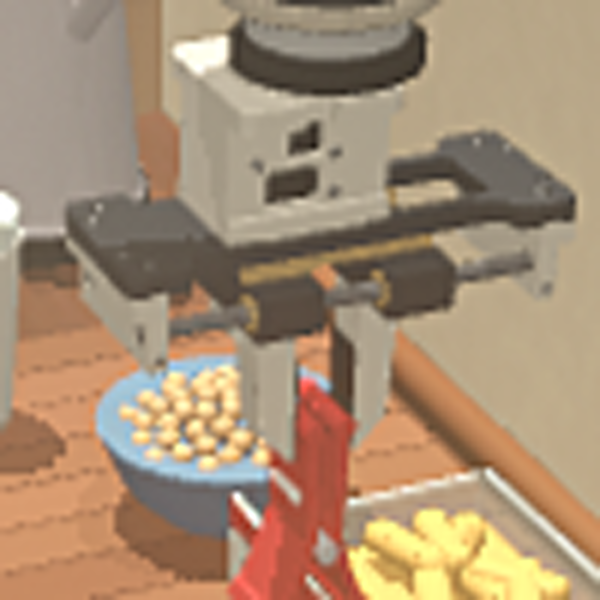

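```bash
python3 -c "
import cv2
im=cv2.imread('pics/raw_s7.png')[140:215,270:350]; cv2.imwrite('pics/s8.png',cv2.resize(im,None,fx=8,fy=8,interpolation=cv2.INTER_CUBIC))"
```

```text
(no output)
```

View pics/s8.png

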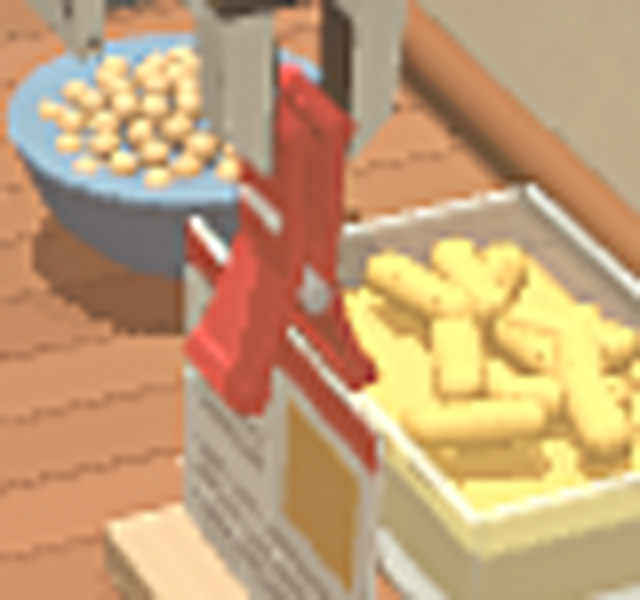

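```bash
python3 -c "
from f2 import *
obs=np.array([[315,292],[374,378],[264,408],[236,412]])/8+[270,140]
p,r=clipfit(obs,[M[i] for i in(0,1,3,4)],-.0527,.687,.118); print(p,r.round(1).tolist())
print('card edge',onz('side',np.array([[190,220],[289,328],[380,436]])/8+[270,140],.14))
go([.687,-.053,.218],.003)"
```

```text
[0.6877 0.1181 0.0269] [[-0.1, -0.3], [1.0, 0.1], [-0.2, 0.6], [-0.7, -0.4]]
card edge [[ 0.685   0.0126  0.14  ]
 [ 0.6872 -0.061   0.14  ]
 [ 0.6869 -0.1271  0.14  ]]
xyz [-0.04 -0.11  0.1 ] ang [ 0. -0. -0.] at [ 0.6881 -0.0526  0.219 ] yaw 0.003 q7 0.29 w 0.244 F [ 0.7  0.1 -0.6] t 14.0
```

Call:
{"api": "jog_arm", "payload": {"moves": [{"fingers": 1, "xyz": [0, 0, 0], "angular": [0, 0, 0]}, {"fingers": 1, "xyz": [0, 0, 0], "angular": [0, 0, 0]}, {"fingers": 1, "xyz": [0, 0, 0], "angular": [0, 0, 0]}, {"fingers": 1, "xyz": [0, 0, 0], "angular": [0, 0, 0]}]}}

```text
clock: 14.5
position: [0.688, -0.0526, 0.2187]
ee_rot: [-2.218, -2.225, -0.0]
force: [1.0, -0.1, -0.8]
width: 0.25
```

```bash
python3 -c "
from h import *
go([.687,-.053,.218],.003)
print(job.sign_off())"
```

```text
xyz [-0.04 -0.1   0.07] ang [-0. -0. -0.] at [ 0.688  -0.0526  0.2187] yaw 0.003 q7 0.29 w 0.25 F [ 1.  -0.1 -0.8] t 14.5
the job is handed in; nothing more can be done
None
```

The green clip is in the green dish, let go, and stood upright when I last looked at it. The red clip is held squeezed wide open over the middle of the card's top edge. I handed the job in at 14.5 s; it gives no verdict.

Last checks:
- **Squeeze:** the rolls are 23 mm apart, which is the fully open stop.
- **Fit over the card:** the pin is about 1 mm off the card's mid-plane. The jaw tips are about 19 mm below the edge, one on each side, with roughly 13 mm clear.
- **Squareness:** the clip tilts about 0.03 rad, and the gripper is in line with the card.
- **Contact:** the force on the tool is about 1 N, the same as when moving free, so there is no sign of touching the card.

**Checks that disagreed or were limited:**
- The first card fit put its height 5–9 mm low, from imprecise corner picks. With the stated 140 mm height, the two views agree on its x to about 1 mm.
- Squeezing the green clip while it stood on the table pressed it down with about 14 N. I lifted the red one at a light grip and opened it in the air instead.
- The arm blocked the top view at the end, so the final fit rests on the side view and the arm's own position reading.

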